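# Stretch and lock the photo scale

## Task

Set up the retractable rule as a photo scale next to the specimen: hook the end of its blade over the far side of the stand's upright fence, back the case away along the lock strip against the spring, and let the keel under the case drop into the strip's notch so that it stays locked with the blade drawn out, then let go. Feel for the notch and be gentle: do not strain the blade against its end stop, press hard, let go before it is locked, let the blade snap back, or disturb the specimen and the other things around.

Things in the scene. Friction and masses are not known exactly. Their poses are not given: they have to be found in the camera images.
- rule: Retractable rule: grey case, black rubber sides, 36 wide (x) x 130 long (y) x 42 mm high, about 0.5 kg. Origin: centre of the underside; +y points to the blade end. Grip it across the 36 mm. It stands on two skids along its long sides (underside z = 0), between them an open channel 26 wide, 8 mm high. The stiff blade (18 wide, 2 thick, z 19 to 21 mm) leaves the nose at y = +65.
- rule_keel (a point): Middle of the lower face of the steel keel that crosses the channel under the case: 22 wide (x), 6 mm long (y), level with the skids' underside (z = 0), 30 mm behind the case's origin (y = -30).
- hook: Lip at the end of the blade, bent down: 18 wide, 3 mm thick, reaching from z = 21 down to z = 3 mm above the skids' underside. Origin: at the height of the skids' underside, on the lip's inner face (the one towards the case). It lies 28 mm in front of the nose (93 mm from the case's origin) when the blade is fully in.
- rule_blade (a joint): How far the blade is drawn out, m: 0 fully in, 0.090 hard end stop. The spring pulls it in with 2.5 N at 0, growing by 0.5 N per cm (more if drawn fast).
- stand: Grey metal photo stand, fixed. Origin: on the centre line at worktop level. Base plate 4 mm thick, x -65 to 65, y -160 to 140 mm; an upright fence at its +y end; a lock strip along y on the centre line, which the rule's channel straddles. Locked, the rule points along +y with its keel in the strip's notch and its skids on the base plate (case origin at z = 4 mm in this frame).
- fence_edge (a point): Middle of the top far (+y) edge of the fence, at x = 0, y = 130, z = 20 mm in the stand's frame. The fence is 110 wide (x) and 8 mm thick (y 122 to 130). The blade lies over it, its lip on the far (+y) side, the case on the -y side.
- strip_top (a point): Point on the top of the steel lock strip (y = -55, z = 9 mm in the stand's frame); the strip is 14 wide, 5 mm high, the keel slides on it. One notch, 10 mm long in y, cuts its whole height; the strip is clamped elsewhere each time, so the notch's centre lies anywhere within 15 mm of this point along y: feel for it (or look). There the keel drops 5 mm and the spring pulls it against the +y wall.
- specimen: Clear specimen block, 28 x 44 x 19 mm, standing loose on the stand's base plate beside the path of the blade (about x = 46, y = 96 mm in the stand's frame). Leave it alone.
- tape_roll: Roll of tape lying flat, 96 mm across, 25 mm high. Leave it alone.
- petri: Petri dish, 68 mm across, 15 mm high. Leave it alone.
- marker: Marker pen lying flat, 135 mm long, 17 mm thick. Leave it alone.
Not all that is in view belongs to the job. There is more than one size of the rule; the job needs the smaller.

How it is judged:
By the outcome, as a careful person would: the job done as asked, in the order asked, and still so for the second after the job is handed in, with the robot touching nothing.
It also fails if it takes over 70 s, if anything falls off the work surface, if the arm or the gripper's body presses on something with over 40 N, if the wrist force passes 120 N, or if a joint passes its speed limit or range.

## Robot

A 6-joint arm with a two-finger parallel gripper is mounted at the origin on a cart in front of the work surface, level with it; the furniture and walls round the work are solid. World frame = base frame: x ahead of the robot, y to its left, z up, the work surface at z = 0. Lengths are in m, angles in rad, forces in N, time in s.
With the tool pointing down it reaches from about 0.225 to 0.875 m from the base axis. Payload 3.4 kg.
Tool frame: the origin (TCP) lies at the very end of the fingers, on their centre line; the grasp point (between the pads) lies 19 mm behind it; z points along the fingers, y is the direction in which the jaws open and shut (so a half turn about z gives the same grasp; the last joint's range is limited). The gripper opens to 85 mm and grips with 20 to 120 N. Pads are 22 mm wide; open, the fingers measure 114 mm over their backs; the gripper's body (76 mm by 85 mm) begins 54 mm behind the grasp point. The pads swing forward as they close: fully open they stand 13 mm farther back than shut.
Start: joints at [1.005, 0.276, 1.505, -0, 1.361, -0.121], TCP at [0.247, 0.519, 0.231] pointing down, gripper open.
Joint ranges: [-2.89, 2.89], [-0.75, 2.08], [0.22, 2.7], [-1.18, 4.32], [0.11, 2.71], [-2.7, 2.7]. Speed limits (rad/s): [2.57, 2.57, 3.14, 3.14, 3.14, 3.14].

## Interface

Orientations are given as a unit quaternion [w, x, y, z].
In Python, from rig import telemetry, optics, order gives the robot as it stands.
- The arm moves only by the shell command python3 -m creep 'ROWS' [FORCE]. ROWS is a JSON object of lists of equal length, an entry for each row: "slide": the shift along the world's x, y, z normalised to -1 to 1, where 1 is 0.15 m, a list of three; "twist": the turn, a rotation vector about the world's x, y, z normalised to -1 to 1, where 1 is 360 degrees, a list of three; "fingers": the gripper's target within -1 to 1 (fully open at 1, half-way at 0, shut at -1). A call has 1 to 20 rows; each row is the pose to reach, as a shift and turn from the pose commanded when the call began, turning the shorter way round; what a row does not reach only later rows make up. A row lasts 1/10 s, in which the tool goes at most 50 mm and 8.59 degrees, less where a joint would pass 70% of its speed; a pose out of reach is approached as far as the arm can. A call with a number of a shift or a turn outside -1 to 1 is refused whole. A call with a gripper value outside its range is refused whole. The fingers move at their own pace and stop on an object; FORCE is the grip in N (left out, the last holds). Time passes only in rows, so rows that repeat a pose let the fingers close. It gives the time, the measured TCP pose, the force and the opening at its end, in the units of the state.
- telemetry.get_state(): the state, without advancing time (a new reading comes with each control period).
- optics.get_image(name): name is "scene" or "side" or "wrist"; returns a dict with "img" (384x512x3 uint8, blue, green, red), "depth" (384x512 float32, m along the optical axis (not along the pixel's ray), 0 where there is no reading), "fovy" (degrees; the focal length in pixels is half the picture's height over the tangent of half this angle, whatever the lens; pixels are square), "cx", "cy" (the principal point, pixels), "dist" ([k1, k2, p1, p2, k3] as OpenCV has them; the pictures are not rectified), "world_from_camera" (4x4, takes a point from camera to world coordinates). Camera axes: x right, y down, z forward; pixel columns grow to the right and rows downward; lengths in m; the calibration is good to about 2 mm. A picture is of the moment at which its call begins.
- order.sign_off(): hands the job in, once; it reports no verdict.
The state is a dict: "clock": time; "qpos": joint angles; "qd": joint speeds; "effort": joint torques, N m; "position": TCP position; "ee_rot": TCP orientation; "contact_force": force on the tool from outside, world axes, zero at the start; "moment": the same for the moment, N m; "width": finger opening in m.
Only numpy, scipy, OpenCV 4.12 (cv2) and the standard library are available. Lean on these libraries where they do the work, as an engineer would, in place of code of your own. Each camera call takes 0.05 s, during which the arm holds its last target.

## Working session

There is one attempt and no reset: what is moved stays moved. The work goes in short steps, Python scripts to look and compute and a shell command to move; the robot and the scene stay as the last step left them, time stands still between calls to the robot, and variables do not carry over. Pictures are saved under pics/ and viewed, and the job is handed in when it is done.

```bash
ls; mkdir -p pics
cat > h.py <<'E'
import numpy as np, cv2
from rig import telemetry, optics, order
def cam(n):
    d=optics.get_image(n); h=d["img"].shape[0]
    f=h/2/np.tan(np.radians(d["fovy"])/2)
    d["K"]=np.array([[f,0,d["cx"]],[0,f,d["cy"]],[0,0,1.]]); d["D"]=np.array(d["dist"],float); d["T"]=np.array(d["world_from_camera"])
    return d
def ray(d,px):
    p=cv2.undistortPoints(np.array(px,float).reshape(-1,1,2),d["K"],d["D"]).reshape(-1,2)
    r=np.c_[p,np.ones(len(p))]@d["T"][:3,:3].T
    return d["T"][:3,3],r
def onplane(d,px,z):
    o,r=ray(d,px); return o+r*((z-o[2])/r[:,2])[:,None]
def bydepth(d,px):
    o,r=ray(d,px); return np.array([o+q*d["depth"][int(round(v)),int(round(u))] for q,(u,v) in zip(r,np.array(px,float).reshape(-1,2))])
def proj(d,P):
    Ti=np.linalg.inv(d["T"]); return cv2.projectPoints(np.array(P,float).reshape(-1,3),cv2.Rodrigues(Ti[:3,:3])[0],Ti[:3,3],d["K"],d["D"])[0].reshape(-1,2)
E
python3 - <<'E'
from h import *
import pickle
for n in("scene","side","wrist"):
    d=cam(n); pickle.dump(d,open(n+".pkl","wb")); cv2.imwrite(f"pics/{n}0.png",cv2.resize(d["img"],(800,600),interpolation=cv2.INTER_CUBIC)); print(n,d["fovy"],d["T"].round(3).tolist())
print(telemetry.get_state())
E
```

```text
pics
scene 43.99907167721609 [[0.687, -0.313, 0.656, -0.292], [-0.726, -0.285, 0.625, -1.012], [-0.009, -0.906, -0.423, 0.58], [0.0, 0.0, 0.0, 1.0]]
side 56.28071440813272 [[0.997, -0.026, 0.076, 0.466], [-0.08, -0.433, 0.898, -1.345], [0.01, -0.901, -0.433, 0.598], [0.0, 0.0, 0.0, 1.0]]
wrist 67.45674040732929 [[0.43, 0.868, 0.25, 0.183], [0.903, -0.413, -0.12, 0.549], [-0.001, 0.277, -0.961, 0.371], [0.0, 0.0, 0.0, 1.0]]
{'clock': 0.15, 'qpos': array([ 1.00506790e+00,  2.76447017e-01,  1.50583454e+00, -2.02768486e-05,
        1.36070478e+00, -1.21023027e-01]), 'qd': array([ 0.0005415 , -0.00266207, -0.00174669, -0.00020389,  0.00158328,
        0.00086642]), 'effort': array([-1.12618870e-04, -4.17144799e+01, -2.46032077e+01, -4.51788428e-04,
        7.72289262e-03,  1.09327323e-05]), 'position': array([0.24717138, 0.5187284 , 0.23064308]), 'ee_rot': array([-2.25268747e-04,  2.20522887e-01,  9.75381551e-01, -6.59500152e-04]), 'contact_force': array([-0.0309981 , -0.30775416,  0.38493888]), 'moment': array([ 0.00878447, -0.0228948 ,  0.02878487]), 'width': 0.08519881708944453}
```

View pics/scene0.png

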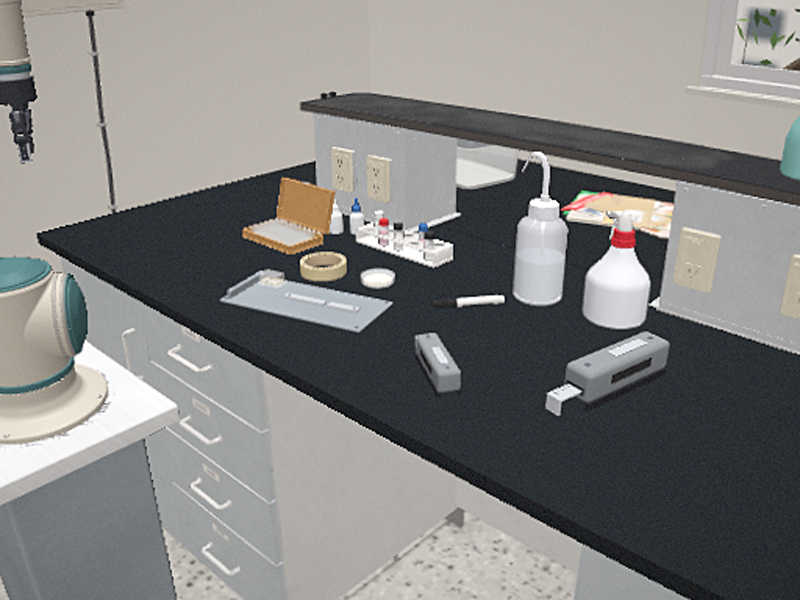

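View pics/side0.png

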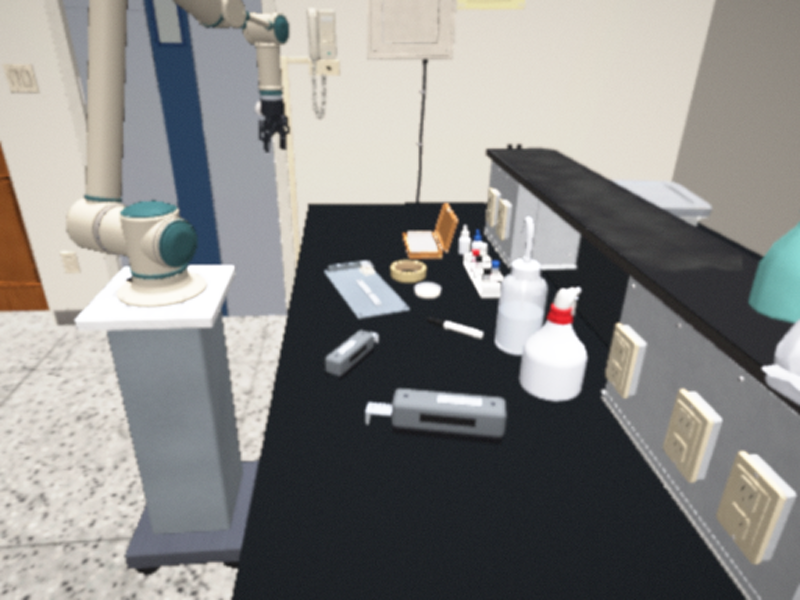

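View pics/wrist0.png

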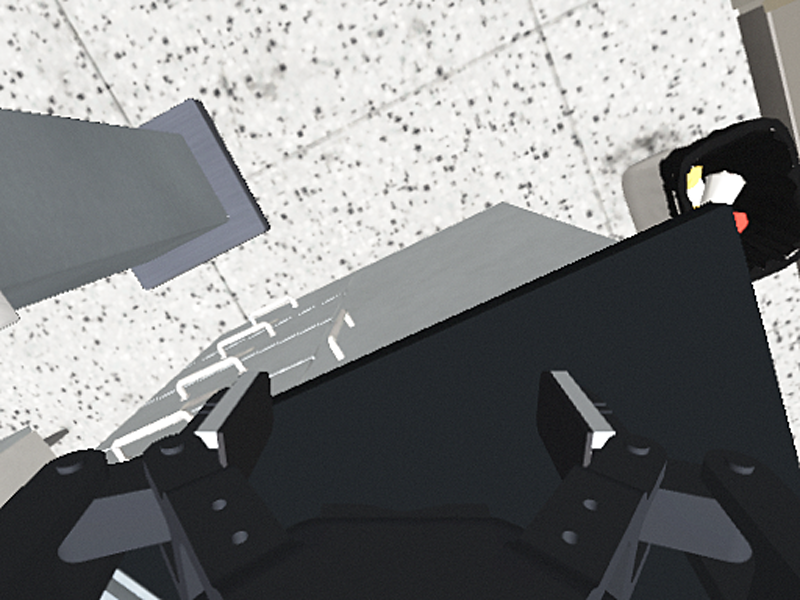

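Run:
```python
import pickle
from h import *
s=pickle.load(open("scene.pkl","rb")); d=pickle.load(open("side.pkl","rb"))
a=cv2.resize(s["img"][160:260,130:330],None,fx=4,fy=4,interpolation=cv2.INTER_CUBIC)
b=cv2.resize(d["img"][160:245,190:300],None,fx=7,fy=7,interpolation=cv2.INTER_CUBIC)
cv2.imwrite("pics/s1.png",a);cv2.imwrite("pics/d1.png",b)
# stand points by depth, scene
for n,c in(("scene",s),("side",d)):
    pass
uv=[(235,172+0)]
```

```text
(no output)
```

View pics/s1.png

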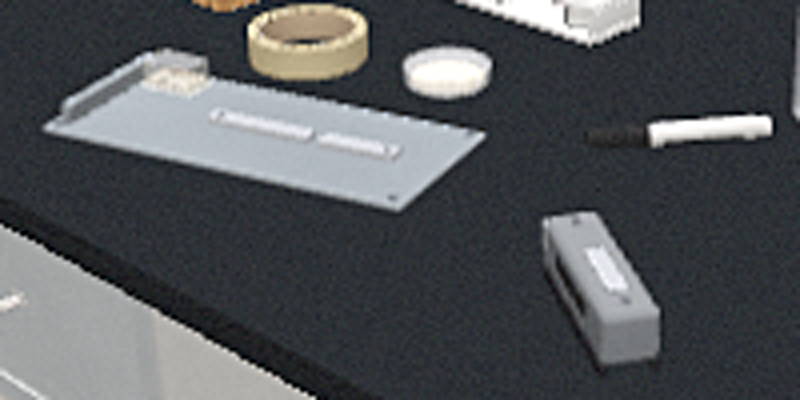

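View pics/d1.png

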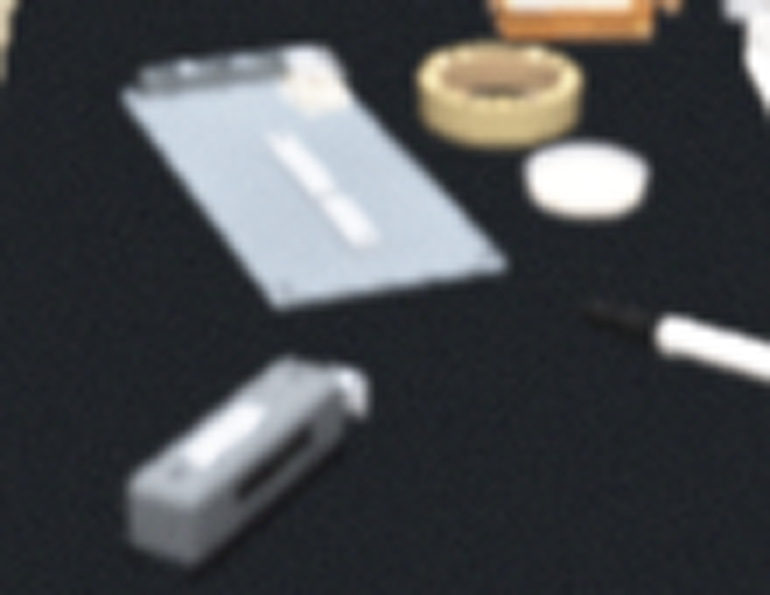

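Run:
```python
import pickle
from h import *
s=pickle.load(open("scene.pkl","rb")); d=pickle.load(open("side.pkl","rb"))
S=lambda L:[(x/4+130-.375,y/4+160-.375) for x,y in L]
Dd=lambda L:[(x/7+190-.43,y/7+160-.43) for x,y in L]
print("stand scene",onplane(s,S([(45,127),(400,210),(485,133),(315,135)]),.004).round(4))
print("stand side",onplane(d,Dd([(125,95),(280,308),(508,265),(330,190)]),.004).round(4))
print("rule scene",onplane(s,S([(545,222),(600,213),(660,318),(600,333)]),.042).round(4))
print("rule side",onplane(d,Dd([(290,357),(345,378),(195,512),(130,490)]),.042).round(4))
for n,c,p in(("sc",s,S([(600,270),(610,345),(350,180),(700,350)])),("sd",d,Dd([(240,420),(400,240),(300,220)]))): print(n,bydepth(c,p).round(4))
```

```text
stand scene [[ 0.4035  0.0931  0.004 ]
 [ 0.4868 -0.1958  0.004 ]
 [ 0.614  -0.1538  0.004 ]
 [ 0.5287 -0.0652  0.004 ]]
stand side [[ 0.405   0.0924  0.004 ]
 [ 0.4914 -0.1975  0.004 ]
 [ 0.6139 -0.1552  0.004 ]
 [ 0.5239 -0.0543  0.004 ]]
rule scene [[ 0.4841 -0.3269  0.042 ]
 [ 0.516  -0.344   0.042 ]
 [ 0.4405 -0.4515  0.042 ]
 [ 0.4054 -0.4372  0.042 ]]
rule side [[ 0.493  -0.3204  0.042 ]
 [ 0.5173 -0.342   0.042 ]
 [ 0.4493 -0.4522  0.042 ]
 [ 0.4221 -0.4331  0.042 ]]
sc [[ 0.4549 -0.3954  0.0458]
 [ 0.4241 -0.4293  0.0227]
 [ 0.492  -0.1416  0.0064]
 [ 0.4835 -0.4488  0.0007]]
sd [[ 0.469  -0.3848  0.0463]
 [ 0.5584 -0.1257  0.0061]
 [ 0.5053 -0.1007  0.0077]]
```

```bash
python3 -m creep '{"slide":[[0.5,-1,0.1],[0.5,-1,0.1],[0.5,-1,0.1],[0.5,-1,0.1],[0.5,-1,0.1]],"twist":[[0,0,-0.09],[0,0,-0.09],[0,0,-0.09],[0,0,-0.09],[0,0,-0.09]],"fingers":[1,1,1,1,1]}'
python3 -m creep '{"slide":[[0.5,-1,0],[0.5,-1,0],[0.5,-1,0],[0.5,-1,0]],"twist":[[0,0,-0.09],[0,0,-0.09],[0,0,-0.09],[0,0,-0.09]],"fingers":[1,1,1,1]}'
python3 -m creep '{"slide":[[0.3,-1,0],[0.3,-1,0],[0.3,-1,0],[0.3,-1,0]],"twist":[[0,0,-0.09],[0,0,-0.09],[0,0,-0.09],[0,0,-0.09]],"fingers":[1,1,1,1]}'
```

```text
clock: 0.65
position: [0.3234, 0.3669, 0.2466]
ee_rot: [0.0, 0.486, 0.874, -0.0]
contact_force: [-0.8, 1.0, 0.7]
width: 0.0853
clock: 1.05
position: [0.3987, 0.2168, 0.2461]
ee_rot: [0.001, 0.711, 0.703, -0.0]
contact_force: [0.0, 1.6, 0.1]
width: 0.0852
clock: 1.45
position: [0.4443, 0.0653, 0.2461]
ee_rot: [0.001, 0.879, 0.476, -0.0]
contact_force: [-0.1, 1.2, 1.1]
width: 0.0856
```

```bash
python3 -m creep '{"slide":[[0,-0.6,0.1],[0,-0.6,0.1],[0,-0.6,0.1],[0,-0.6,0.1]],"twist":[[0,0,0],[0,0,0],[0,0,0],[0,0,0]],"fingers":[1,1,1,1]}'
python3 - <<'E'
from h import *
import pickle
d=cam("wrist"); pickle.dump(d,open("w1.pkl","wb")); cv2.imwrite("pics/w1.png",cv2.resize(d["img"],(800,600),interpolation=cv2.INTER_CUBIC))
E
python3 -m creep '{"slide":[[0,-1,0],[0,-1,0],[0,-1,0],[0,-1,0]],"twist":[[0,0,0],[0,0,0],[0,0,0],[0,0,0]],"fingers":[1,1,1,1]}'
python3 -m creep '{"slide":[[0,-1,0],[0,-1,0],[0,-1,0],[0,-1,0]],"twist":[[0,0,0],[0,0,0],[0,0,0],[0,0,0]],"fingers":[1,1,1,1]}'
python3 - <<'E'
from h import *
import pickle
d=cam("wrist"); pickle.dump(d,open("w2.pkl","wb")); cv2.imwrite("pics/w2.png",cv2.resize(d["img"],(800,600),interpolation=cv2.INTER_CUBIC))
E
```

```text
clock: 1.85
position: [0.4428, -0.0207, 0.2611]
ee_rot: [-0.001, 0.878, 0.479, 0.0]
contact_force: [-0.1, 0.4, -0.1]
width: 0.0855
clock: 2.3
position: [0.4434, -0.1748, 0.2607]
ee_rot: [0.001, 0.878, 0.478, -0.001]
contact_force: [0.7, 0.8, 0.1]
width: 0.0851
clock: 2.7
position: [0.4437, -0.3248, 0.2602]
ee_rot: [0.001, 0.878, 0.479, -0.001]
contact_force: [0.1, 1.6, -0.4]
width: 0.0853
```

View pics/w1.png

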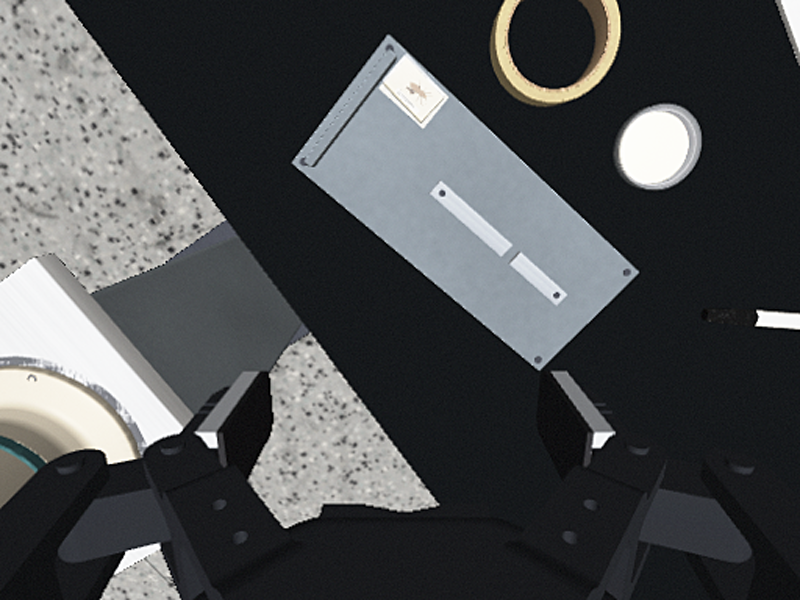

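View pics/w2.png

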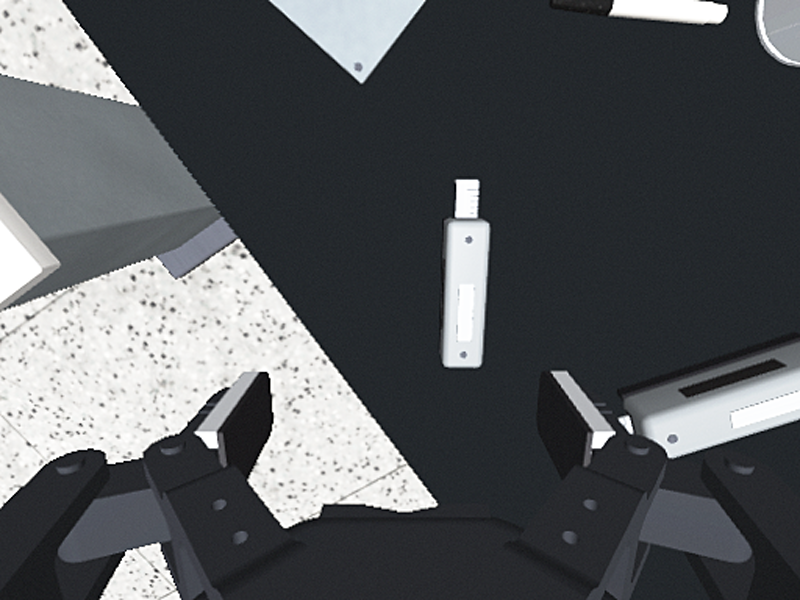

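Run:
```python
import pickle
from h import *
k=1.5625
P=lambda L:[((x+.5)/k-.5,(y+.5)/k-.5) for x,y in L]
w=pickle.load(open("w1.pkl","rb"));v=pickle.load(open("w2.pkl","rb"))
c=onplane(w,P([(292,162),(541,370),(638,272),(388,36)]),.004)[:,:2]; print(c.round(4))
yd=(c[0]+c[3]-c[1]-c[2]); yd/=np.linalg.norm(yd); xd=np.array([yd[1],-yd[0]])
o=c.mean(0)+yd*0.010; print("stand o",o.round(4),"yaw",np.degrees(np.arctan2(-yd[0],yd[1])), "lens",np.linalg.norm(c[0]-c[1]),np.linalg.norm(c[2]-c[3]),np.linalg.norm(c[1]-c[2]),np.linalg.norm(c[0]-c[3]))
def inst(p): q=p[:,:2]-o; return np.c_[q@xd,q@yd].round(4)
print("strip top: notch, notch edges, ends",inst(onplane(w,P([(510,254),(506,250),(514,259),(437,186),(562,299)]),.009)))
print("fence top corners z20", inst(onplane(w,P([(397,52),(391,46),(307,166)]),.020)))
hsv=cv2.cvtColor(v["img"],cv2.COLOR_BGR2HSV); g=(hsv[...,2]>120).astype(np.uint8)
g[:, :270]=0; g[:,330:]=0; g[:138]=0; g[240:]=0
cs=max(cv2.findContours(g,0,2)[0],key=cv2.contourArea)
r=cv2.minAreaRect(onplane(v,cs.reshape(-1,2),.042)[:,:2].astype(np.float32)); print("rule",r, onplane(v,P([(443,219),(490,219),(483,367),(443,367)]),.042).round(4))
hk=onplane(v,P([(456,180),(479,180)]),.021); print("hook top outer",hk.round(4))
print(bydepth(v,P([(466,300),(466,200),(560,300)])).round(4), bydepth(w,P([(450,300),(470,212)])).round(4))
```

```text
[[ 0.403   0.0953]
 [ 0.4905 -0.1893]
 [ 0.6103 -0.151 ]
 [ 0.524   0.1315]]
stand o [ 0.504  -0.0188] yaw 17.042742221624195 lens 0.29776249042935254 0.29535652718568434 0.12582746241282725 0.12635093674679249
strip top: notch, notch edges, ends [[-7.000e-04 -5.580e-02]
 [-4.000e-04 -5.060e-02]
 [-1.600e-03 -6.160e-02]
 [ 1.400e-03  3.210e-02]
 [ 1.000e-04 -1.207e-01]]
fence top corners z20 [[ 0.0564  0.1224]
 [ 0.0566  0.1286]
 [-0.0555  0.1244]]
rule ((0.46855223178863525, -0.378437340259552), (0.1264602690935135, 0.03410014137625694), 56.77907180786133) [[ 0.4862 -0.3145  0.042 ]
 [ 0.5175 -0.3346  0.042 ]
 [ 0.4491 -0.4422  0.042 ]
 [ 0.4198 -0.4234  0.042 ]]
hook top outer [[ 0.512  -0.2961  0.021 ]
 [ 0.5278 -0.3063  0.021 ]]
[[ 0.4675 -0.3823  0.0407]
 [ 0.5109 -0.3147  0.0185]
 [ 0.5396 -0.4432 -0.0006]] [[ 0.4524 -0.0833 -0.0021]
 [ 0.5086 -0.022   0.0065]]
```

```bash
python3 -m creep '{"slide":[[0.166,-0.357,-0.9],[0.166,-0.357,-0.9],[0.166,-0.357,-0.9],[0.166,-0.357,-0.9],[0.166,-0.357,-0.9]],"twist":[[0,0,-0.001],[0,0,-0.001],[0,0,-0.001],[0,0,-0.001],[0,0,-0.001]],"fingers":[1,1,1,1,1]}'
python3 - <<'E'
from h import *
import pickle
d=cam("wrist"); pickle.dump(d,open("w3.pkl","wb")); cv2.imwrite("pics/w3.png",cv2.resize(d["img"],(800,600),interpolation=cv2.INTER_CUBIC))
s=telemetry.get_state();print(s["position"],s["ee_rot"])
E
```

```text
clock: 3.25
position: [0.4679, -0.3717, 0.1259]
ee_rot: [-0.002, 0.878, 0.478, 0.0]
contact_force: [0.7, 0.5, 1.3]
width: 0.0851
[ 0.46844559 -0.37263748  0.1276083 ] [1.32967989e-04 8.78489636e-01 4.77761158e-01 4.67138550e-04]
```

View pics/w3.png

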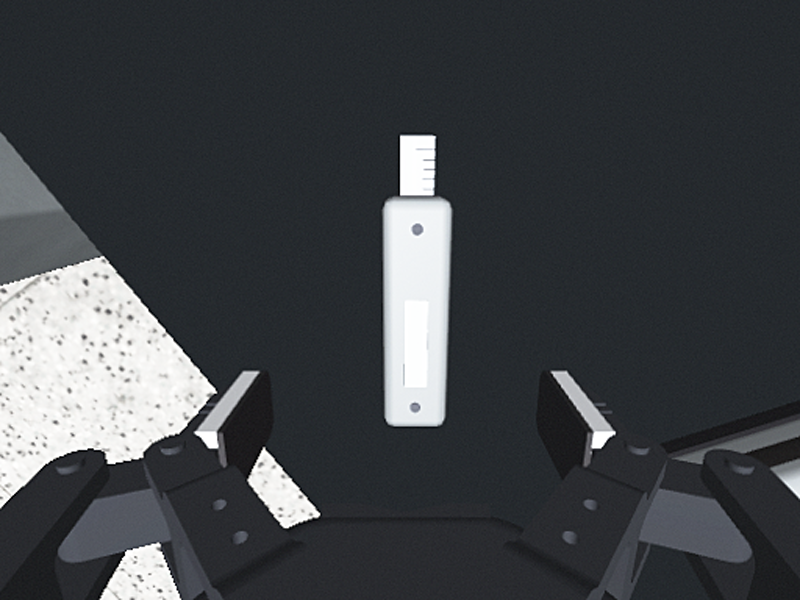

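Run:
```python
import pickle
from h import *
k=1.5625
P=lambda L:[((x+.5)/k-.5,(y+.5)/k-.5) for x,y in L]
v=pickle.load(open("w3.pkl","rb"))
c=onplane(v,P([(383,200),(452,200),(446,425),(384,425)]),.041)[:,:2]
print(c.round(4),c.mean(0))
s=onplane(v,P([(417,229),(415,407)]),.042)[:,:2]; a=s[0]-s[1];print(s.mean(0),np.degrees(np.arctan2(a[1],a[0])),np.linalg.norm(a))
h=onplane(v,P([(400,135),(436,135)]),.021)[:,:2];print("hook",h.mean(0), np.linalg.norm(h[0]-h[1]))
g=onplane(v,P([(400,196),(436,196)]),.021)[:,:2];
st=telemetry.get_state();print(st["position"],st["qpos"])
o=np.array([.4686,-.3784]);print("hook dist",np.linalg.norm(h.mean(0)-c.mean(0)))
```

```text
[[ 0.4886 -0.3188]
 [ 0.5171 -0.3372]
 [ 0.4494 -0.4423]
 [ 0.4198 -0.4233]] [ 0.46872833 -0.38040688]
[ 0.46806211 -0.38120188] 56.91664800784186 0.09897842268024885
hook [ 0.52041034 -0.30177184] 0.01854407722869723
[ 0.46844559 -0.37263748  0.1276083 ] [-7.88682894e-01  3.83459903e-01  1.61235133e+00  9.02849636e-04
  1.14526450e+00 -2.14468042e-01]
hook dist 0.09409835024827401
```

```bash
python3 -m creep '{"slide":[[0,0,-0.3],[0,0,-0.6],[0,0,-0.76],[0,0,-0.76],[0,0,-0.76]],"twist":[[0,0,0],[0,0,0],[0,0,0],[0,0,0],[0,0,0]],"fingers":[1,1,1,1,1]}'
python3 - <<'E'
from h import *
d=cam("wrist"); cv2.imwrite("pics/w4.png",cv2.resize(d["img"],(800,600)))
s=telemetry.get_state();print(s["position"],s["contact_force"])
E
```

```text
clock: 3.8
position: [0.4689, -0.3748, 0.0149]
ee_rot: [0.002, 0.879, 0.477, 0.001]
contact_force: [-0.4, -0.2, 1.1]
width: 0.086
[ 0.46923294 -0.37543909  0.01545553] [0.52177592 0.39031761 0.07660639]
```

View pics/w4.png

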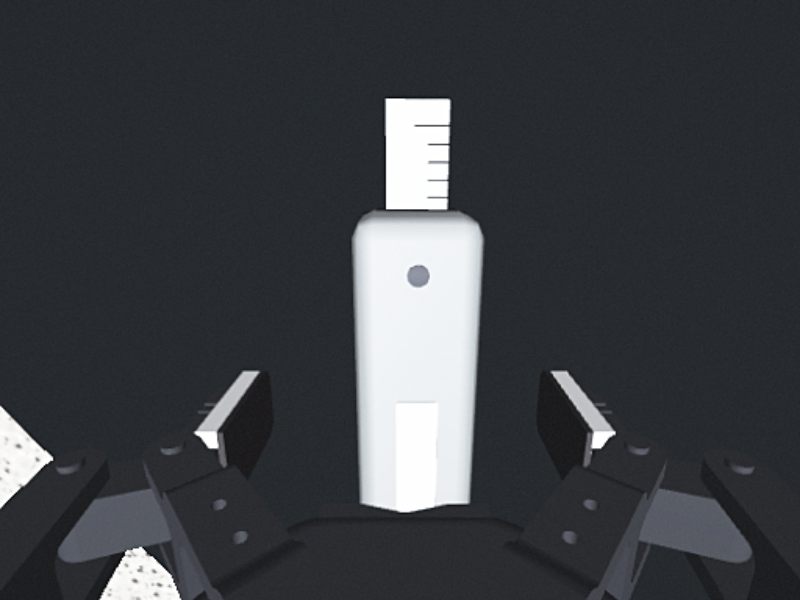

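```bash
python3 -m creep '{"slide":[[0.01,-0.02,-0.025],[0.01,-0.02,-0.025],[0.01,-0.02,-0.025],[0.01,-0.02,-0.025],[0.01,-0.02,-0.025],[0.01,-0.02,-0.025],[0.01,-0.02,-0.025],[0.01,-0.02,-0.025],[0.01,-0.02,-0.025],[0.01,-0.02,-0.025]],"twist":[[0,0,0],[0,0,0],[0,0,0],[0,0,0],[0,0,0],[0,0,0],[0,0,0],[0,0,0],[0,0,0],[0,0,0]],"fingers":[1,1,-0.3,-0.6,-0.6,-0.6,-0.6,-0.6,-0.6,-0.6]}' 60
python3 - <<'E'
from h import *
d=cam("wrist"); cv2.imwrite("pics/w5.png",cv2.resize(d["img"],(800,600)))
s=telemetry.get_state();print(s["position"],s["contact_force"],s["width"])
E
```

```text
clock: 4.85
position: [0.4697, -0.3782, 0.0091]
ee_rot: [0.001, 0.879, 0.477, 0.0]
contact_force: [2.4, -0.8, 3.9]
width: 0.0352
[ 0.46964605 -0.37820173  0.00906335] [ 2.7780008  -1.44764672  4.13311215] 0.03501207179796349
```

View pics/w5.png

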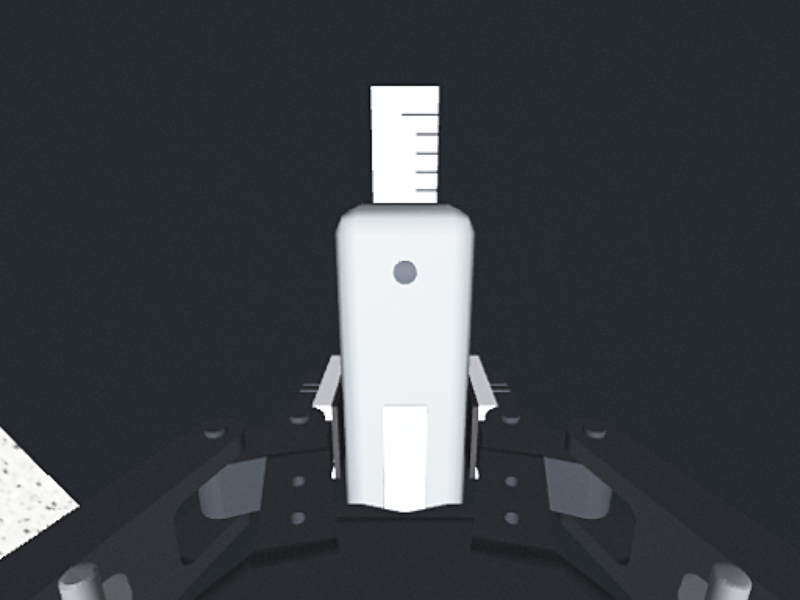

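Run:
```python
from h import *
k=1.5625
P=lambda L:[((x+.5)/k-.5,(y+.5)/k-.5) for x,y in L]
d=cam("wrist"); s=telemetry.get_state(); q=s["ee_rot"]
xd=np.array([q[1]**2-q[2]**2,2*q[1]*q[2]]); yd=np.array([2*q[1]*q[2],q[2]**2-q[1]**2])
for n,L,z in(("lip outer",[(371,87),(439,87)],.021),("nose top",[(360,206),(450,206)],.041),("screw",[(405,272)],.042),("slots",[(372,203),(438,203)],.021)):
    p=onplane(d,P(L),z)[:,:2]-s["position"][:2]; print(n,(p@xd).round(4),(p@yd).round(4))
print(np.degrees(np.arctan2(xd[1],xd[0])))
```

```text
lip outer [0.0911 0.0911] [-0.0093  0.0086]
nose top [0.0619 0.0619] [-0.0111  0.0103]
screw [0.0461] [-0.0004]
slots [0.0611 0.0611] [-0.0096  0.0089]
56.94472856631001
```

```bash
python3 -m creep '{"slide":[[0,0,0.1],[0,0,0.3],[0,0,0.5],[0,0,0.7],[0,0,0.7]],"twist":[[0,0,0],[0,0,0],[0,0,0],[0,0,0],[0,0,0]],"fingers":[-0.6,-0.6,-0.6,-0.6,-0.6]}'
python3 -m creep '{"slide":[[0.03,0.2,0],[0.03,0.4,0],[0.05,0.6,0],[0.05,0.8,0],[0.05,0.9,0],[0.05,0.9,0]],"twist":[[0,0,0.01],[0,0,0.03],[0,0,0.05],[0,0,0.07],[0,0,0.07],[0,0,0.07]],"fingers":[-0.6,-0.6,-0.6,-0.6,-0.6,-0.6]}'
python3 -m creep '{"slide":[[0.03,0.2,0],[0.03,0.4,0],[0.05,0.6,0],[0.05,0.8,0],[0.05,0.9,0],[0.05,0.9,0]],"twist":[[0,0,0.01],[0,0,0.03],[0,0,0.05],[0,0,0.069],[0,0,0.069],[0,0,0.069]],"fingers":[-0.6,-0.6,-0.6,-0.6,-0.6,-0.6]}'
python3 -m creep '{"slide":[[0.03,0.2,0],[0.034,0.4,0],[0.034,0.6,0],[0.034,0.8,0],[0.034,0.905,0],[0.034,0.905,0],[0.034,0.905,0]],"twist":[[0,0,0],[0,0,0],[0,0,0],[0,0,0],[0,0,0],[0,0,0],[0,0,0]],"fingers":[-0.6,-0.6,-0.6,-0.6,-0.6,-0.6,-0.6]}'
python3 - <<'E'
from h import *
import pickle
d=cam("wrist"); pickle.dump(d,open("w6.pkl","wb")); cv2.imwrite("pics/w6.png",cv2.resize(d["img"],(800,600)))
s=telemetry.get_state();print(s["position"],s["ee_rot"],s["contact_force"],s["width"])
d=cam("side"); cv2.imwrite("pics/d6.png",cv2.resize(d["img"][130:230,180:310],None,fx=6,fy=6,interpolation=2))
E
```

```text
clock: 5.45
position: [0.4692, -0.378, 0.1156]
ee_rot: [0.002, 0.879, 0.477, 0.0]
contact_force: [1.3, -1.7, -5.2]
width: 0.0357
clock: 6.05
position: [0.474, -0.2392, 0.1112]
ee_rot: [-0.003, 0.754, 0.657, -0.001]
contact_force: [-0.3, 0.0, -4.8]
width: 0.0352
clock: 6.65
position: [0.4831, -0.1064, 0.1127]
ee_rot: [-0.001, 0.595, 0.803, -0.0]
contact_force: [-1.9, -1.5, -5.7]
width: 0.0351
clock: 7.35
position: [0.4895, 0.027, 0.1133]
ee_rot: [0.001, 0.595, 0.804, -0.001]
contact_force: [-0.8, 0.1, -5.0]
width: 0.0348
[0.48941411 0.02680344 0.11332898] [ 4.67880936e-04  5.95492142e-01  8.03360842e-01 -4.97450835e-04] [ 0.2593668   0.47754802 -5.64317092] 0.03543536319922683
```

View pics/w6.png

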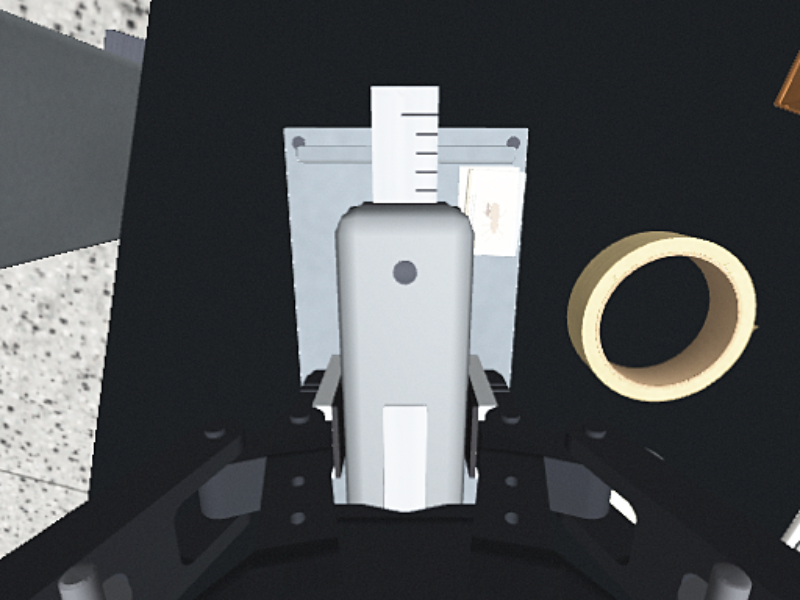

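View pics/d6.png

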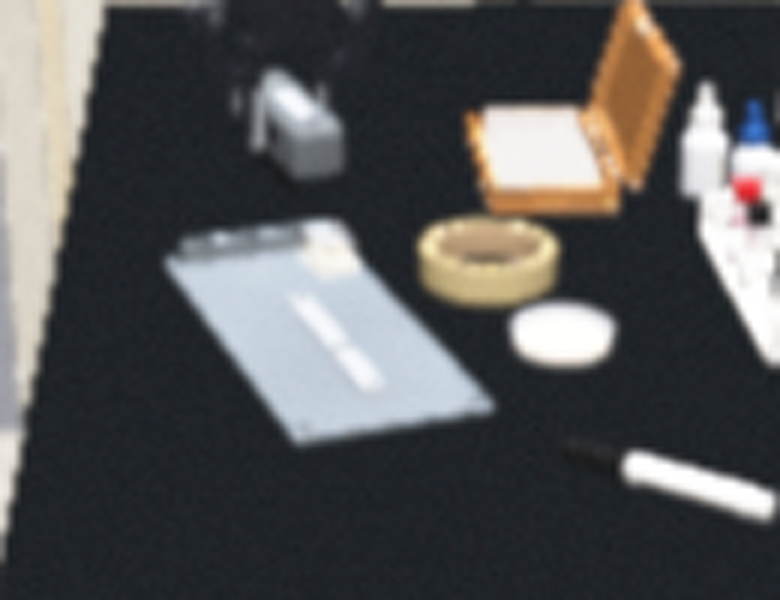

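Run:
```python
import pickle
from h import *
k=1.5625
P=lambda L:[((x+.5)/k-.5,(y+.5)/k-.5) for x,y in L]
d=pickle.load(open("w6.pkl","rb")); s=telemetry.get_state(); q=s["ee_rot"]; z0=s["position"][2]-.0091
xd=np.array([q[1]**2-q[2]**2,2*q[1]*q[2]]); yd=np.array([2*q[1]*q[2],q[2]**2-q[1]**2])
print(np.degrees(np.arctan2(xd[1],xd[0])),z0)
for n,L,z in(("plate end",[(284,128),(528,128)],.004),("plate sides",[(300,385),(512,385)],.004),("fence far top",[(297,147),(519,145)],.020),("fence near top",[(300,162),(516,163)],.02),("lip outer",[(371,87),(439,87)],z0+.021),("screw",[(405,272)],z0+.042)):
    p=onplane(d,P(L),z)[:,:2]-s["position"][:2]; print(n,(p@xd).round(4),(p@yd).round(4))
```

```text
106.88257712948364 0.10428254900053731
plate end [0.0911 0.0913] [-0.063   0.0645]
plate sides [-0.0569 -0.0567] [-0.0639  0.0661]
fence far top [0.0809 0.0821] [-0.0531  0.0565]
fence near top [0.0738 0.0735] [-0.0521  0.0556]
lip outer [0.0915 0.0915] [-0.0089  0.009 ]
screw [0.0466] [0.0001]
```

```bash
python3 -m creep '{"slide":[[0.003,0.015,-0.15],[0.003,0.015,-0.3],[0.003,0.015,-0.43],[0.003,0.015,-0.43],[0.003,0.015,-0.43]],"twist":[[0,0,0],[0,0,0],[0,0,0],[0,0,0],[0,0,0]],"fingers":[-0.6,-0.6,-0.6,-0.6,-0.6]}'
python3 - <<'E'
from h import *
import pickle
d=cam("wrist"); pickle.dump(d,open("w7.pkl","wb")); cv2.imwrite("pics/w7.png",cv2.resize(d["img"],(800,600)))
s=telemetry.get_state();print(s["position"],s["ee_rot"],s["contact_force"],s["width"])
d=cam("side"); a=cv2.resize(d["img"][145:225,190:270],None,fx=5,fy=5,interpolation=2)
d=cam("scene"); b=cv2.resize(d["img"][150:230,130:210],None,fx=5,fy=5,interpolation=2)
cv2.imwrite("pics/d7.png",np.hstack([a,b]))
E
```

```text
clock: 7.95
position: [0.4897, 0.0296, 0.0492]
ee_rot: [0.0, 0.595, 0.803, -0.0]
contact_force: [0.1, -0.1, -5.3]
width: 0.0351
[0.49039993 0.02973391 0.04978189] [7.81140512e-04 5.95327608e-01 8.03482607e-01 3.58224634e-04] [ 0.23000409  0.09246032 -5.37859924] 0.03522369541187647
```

View pics/w7.png

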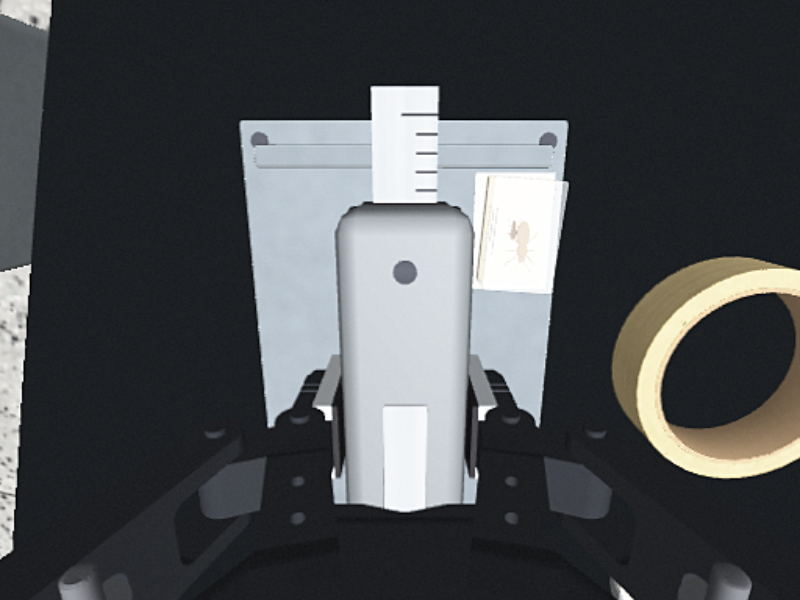

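View pics/d7.png

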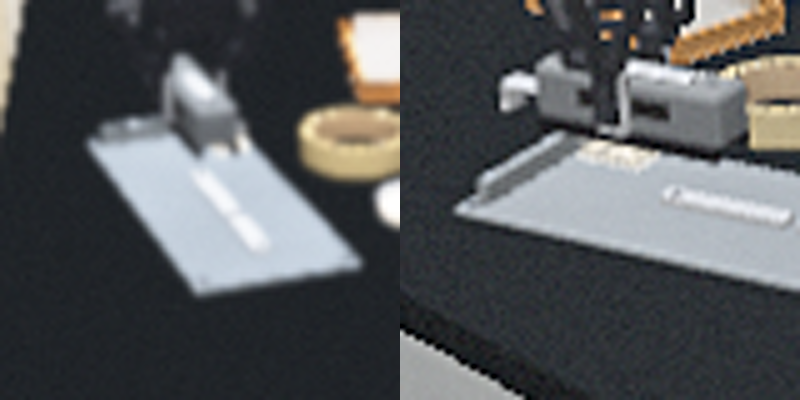

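Run:
```python
import pickle
from h import *
k=1.5625
P=lambda L:[((x+.5)/k-.5,(y+.5)/k-.5) for x,y in L]
d=pickle.load(open("w7.pkl","rb")); s=telemetry.get_state(); q=s["ee_rot"]; z0=s["position"][2]-.0091
xd=np.array([q[1]**2-q[2]**2,2*q[1]*q[2]]); yd=np.array([2*q[1]*q[2],q[2]**2-q[1]**2])
print(s["position"],z0)
for n,L,z in(("plate end",[(240,122),(568,121)],.004),("plate sides",[(265,410),(543,410)],.004),("fence far top",[(254,145),(552,145)],.020),("fence near top",[(257,167),(551,168)],.02),("lip outer",[(371,87),(439,87)],z0+.021),("specimen",[(568,182),(474,172),(550,294)],.023)):
    p=onplane(d,P(L),z)[:,:2]-s["position"][:2]; print(n,(p@xd).round(4),(p@yd).round(4))
```

```text
[0.49066485 0.03005252 0.05025311] 0.04115311015806428
plate end [0.088  0.0884] [-0.0648  0.0621]
plate sides [-0.0369 -0.037 ] [-0.0658  0.0631]
fence far top [0.0788 0.0788] [-0.0551  0.0517]
fence near top [0.0712 0.0708] [-0.0546  0.052 ]
lip outer [0.091 0.091] [-0.0099  0.0078]
specimen [0.066  0.0694 0.0242] [0.0577 0.0237 0.0549]
```

```bash
python3 -m creep '{"slide":[[0,0,-0.08],[0,0,-0.14],[0,0,-0.17],[0,0,-0.18],[0,0,-0.18],[0,0,-0.18]],"twist":[[0,0,0],[0,0,0],[0,0,0],[0,0,0],[0,0,0],[0,0,0]],"fingers":[-0.6,-0.6,-0.6,-0.6,-0.6,-0.6]}'
python3 -m creep '{"slide":[[0,0,-0.01],[0,0,-0.01]],"twist":[[0,0,0],[0,0,0]],"fingers":[-0.6,-0.6]}'
python3 -m creep '{"slide":[[0,0,-0.01],[0,0,-0.01]],"twist":[[0,0,0],[0,0,0]],"fingers":[-0.6,-0.6]}'
python3 - <<'E'
from h import *
import pickle
d=cam("wrist"); pickle.dump(d,open("w8.pkl","wb")); cv2.imwrite("pics/w8.png",cv2.resize(d["img"],(800,600)))
s=telemetry.get_state();print(s["position"],s["contact_force"],s["moment"])
d=cam("side"); a=cv2.resize(d["img"][145:225,190:270],None,fx=5,fy=5,interpolation=2)
d=cam("scene"); b=cv2.resize(d["img"][150:230,130:210],None,fx=5,fy=5,interpolation=2)
cv2.imwrite("pics/d8.png",np.hstack([a,b]))
E
```

```text
clock: 8.7
position: [0.4897, 0.0305, 0.0224]
ee_rot: [0.0, 0.595, 0.804, 0.0]
contact_force: [-0.3, -0.4, -6.3]
width: 0.0353
clock: 8.9
position: [0.4894, 0.0305, 0.0206]
ee_rot: [0.0, 0.595, 0.804, 0.0]
contact_force: [-0.5, 0.4, -5.8]
width: 0.0353
clock: 9.1
position: [0.4893, 0.0305, 0.019]
ee_rot: [-0.0, 0.595, 0.804, -0.0]
contact_force: [0.6, -0.1, -6.2]
width: 0.0353
[0.48929702 0.03052257 0.01901351] [-0.04902261 -0.45472178 -5.97789231] [-0.01276794 -0.03092713  0.00839194]
```

View pics/w8.png

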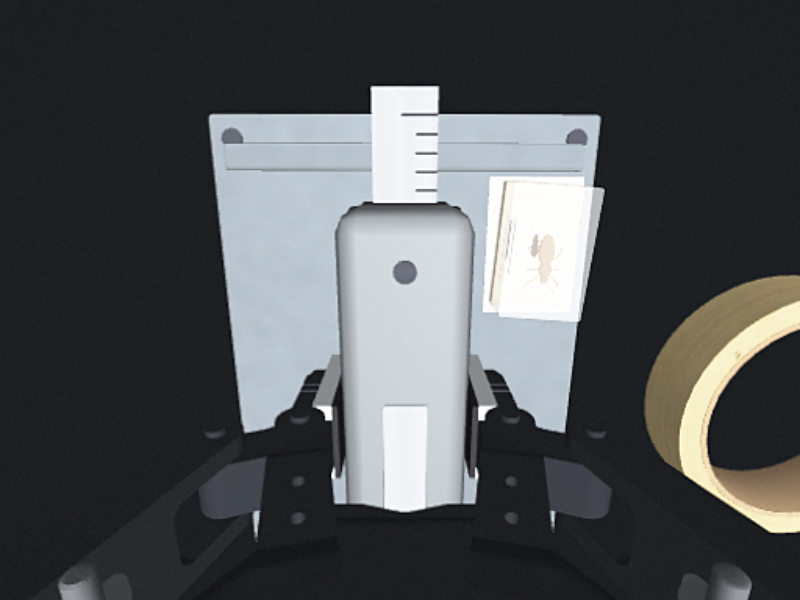

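View pics/d8.png

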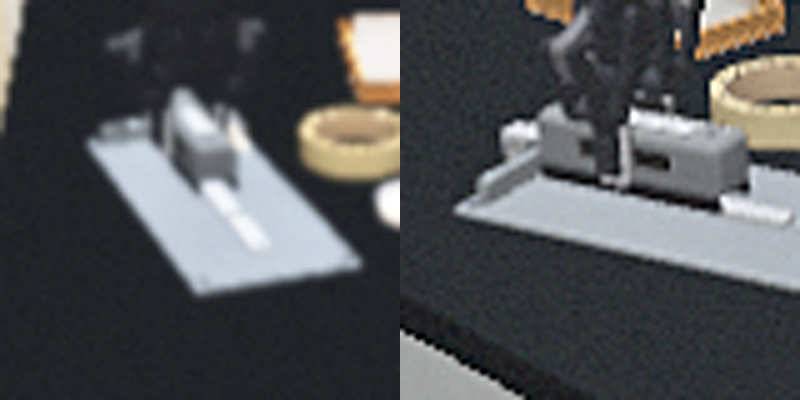

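```bash
python3 -m creep '{"slide":[[0.006,-0.019,0],[0.012,-0.038,0],[0.012,-0.038,0]],"twist":[[0,0,0],[0,0,0],[0,0,0]],"fingers":[-0.6,-0.6,-0.6]}'
python3 -m creep '{"slide":[[0.003,-0.01,0],[0.006,-0.019,0],[0.006,-0.019,0]],"twist":[[0,0,0],[0,0,0],[0,0,0]],"fingers":[-0.6,-0.6,-0.6]}'
python3 -m creep '{"slide":[[0.003,-0.01,0],[0.006,-0.019,0],[0.006,-0.019,0]],"twist":[[0,0,0],[0,0,0],[0,0,0]],"fingers":[-0.6,-0.6,-0.6]}'
python3 -m creep '{"slide":[[0.003,-0.01,0],[0.006,-0.019,0],[0.006,-0.019,0]],"twist":[[0,0,0],[0,0,0],[0,0,0]],"fingers":[-0.6,-0.6,-0.6]}'
```

```text
clock: 9.55
position: [0.4916, 0.0244, 0.0191]
ee_rot: [0.0, 0.595, 0.804, 0.0]
contact_force: [-0.0, 0.3, -6.0]
width: 0.0352
clock: 9.85
position: [0.4922, 0.0218, 0.0191]
ee_rot: [0.0, 0.595, 0.804, 0.0]
contact_force: [-0.3, -0.5, -5.6]
width: 0.0348
clock: 10.15
position: [0.4926, 0.0195, 0.0189]
ee_rot: [-0.001, 0.595, 0.804, 0.0]
contact_force: [0.1, 2.6, -5.8]
width: 0.035
clock: 10.45
position: [0.4937, 0.0162, 0.019]
ee_rot: [-0.0, 0.595, 0.804, -0.0]
contact_force: [-1.0, 2.2, -5.9]
width: 0.0354
```

```bash
python3 -m creep '{"slide":[[0.006,-0.019,0],[0.012,-0.038,0],[0.018,-0.057,0],[0.024,-0.077,0],[0.029,-0.096,0],[0.035,-0.115,0],[0.041,-0.134,0],[0.047,-0.153,0],[0.053,-0.172,0],[0.058,-0.191,0],[0.064,-0.21,0],[0.070,-0.230,0],[0.076,-0.249,0],[0.082,-0.268,0],[0.087,-0.287,0],[0.087,-0.287,0]],"twist":[[0,0,0],[0,0,0],[0,0,0],[0,0,0],[0,0,0],[0,0,0],[0,0,0],[0,0,0],[0,0,0],[0,0,0],[0,0,0],[0,0,0],[0,0,0],[0,0,0],[0,0,0],[0,0,0]],"fingers":[-0.6,-0.6,-0.6,-0.6,-0.6,-0.6,-0.6,-0.6,-0.6,-0.6,-0.6,-0.6,-0.6,-0.6,-0.6,-0.6]}'
python3 - <<'E'
from h import *
import pickle
d=cam("wrist"); pickle.dump(d,open("w9.pkl","wb")); cv2.imwrite("pics/w9.png",cv2.resize(d["img"],(800,600)))
s=telemetry.get_state();print(s["position"],s["contact_force"],s["moment"])
d=cam("side"); a=cv2.resize(d["img"][145:225,190:270],None,fx=5,fy=5,interpolation=2)
d=cam("scene"); b=cv2.resize(d["img"][155:235,140:220],None,fx=5,fy=5,interpolation=2)
cv2.imwrite("pics/d9.png",np.hstack([a,b]))
E
```

```text
clock: 12.05
position: [0.5069, -0.0271, 0.019]
ee_rot: [-0.0, 0.595, 0.804, -0.0]
contact_force: [-1.1, 4.8, -6.5]
width: 0.0353
[ 0.50684619 -0.02688377  0.01901855] [-2.06001642  4.22081305 -5.81506912] [ 0.76111025  0.21879396 -0.00154608]
```

View pics/w9.png

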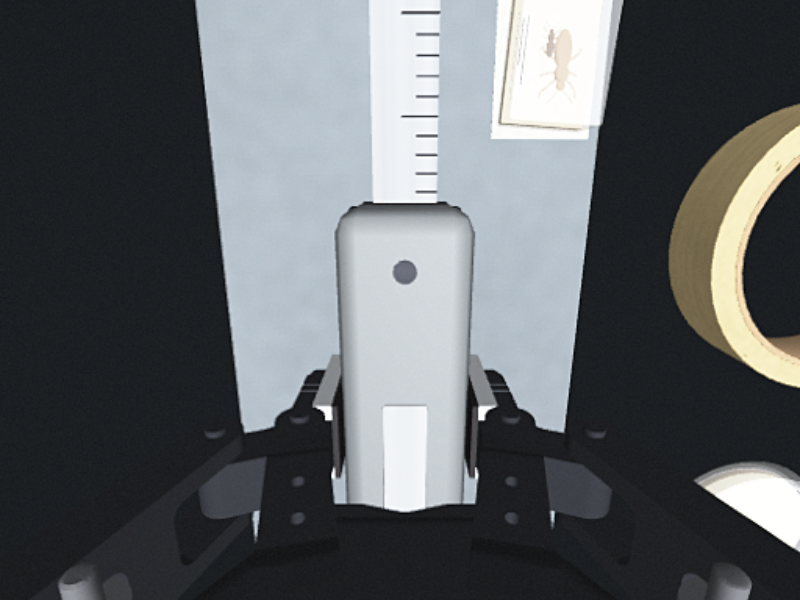

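View pics/d9.png

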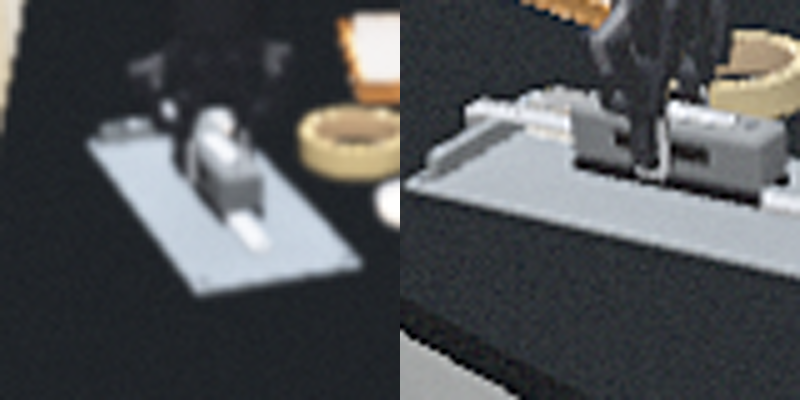

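```bash
python3 -m creep '{"slide":[[0.003,-0.01,0],[0.006,-0.02,0],[0.01,-0.032,0],[0.01,-0.032,0]],"twist":[[0,0,0],[0,0,0],[0,0,0],[0,0,0]],"fingers":[-0.6,-0.6,-0.6,-0.6]}'
python3 -m creep '{"slide":[[0,0,-0.004],[0,0,-0.004]],"twist":[[0,0,0],[0,0,0]],"fingers":[-0.6,-0.6]}'
python3 -m creep '{"slide":[[0,0,-0.004],[0,0,-0.004]],"twist":[[0,0,0],[0,0,0]],"fingers":[-0.6,-0.6]}'
```

```text
clock: 12.6
position: [0.5083, -0.0315, 0.019]
ee_rot: [-0.0, 0.595, 0.804, 0.0]
contact_force: [-2.0, 5.5, -5.7]
width: 0.0352
clock: 12.8
position: [0.5082, -0.0312, 0.0186]
ee_rot: [-0.0, 0.595, 0.804, 0.0]
contact_force: [-1.3, 4.8, -4.9]
width: 0.0352
clock: 13.0
position: [0.5083, -0.0312, 0.0182]
ee_rot: [-0.0, 0.595, 0.804, 0.0]
contact_force: [-1.9, 5.1, -1.5]
width: 0.0351
```

```bash
python3 -m creep '{"slide":[[0.003,-0.01,-0.001],[0.003,-0.01,-0.001]],"twist":[[0,0,0],[0,0,0]],"fingers":[-0.6,-0.6]}'
python3 -m creep '{"slide":[[0.003,-0.01,0],[0.003,-0.01,0]],"twist":[[0,0,0],[0,0,0]],"fingers":[-0.6,-0.6]}'
python3 -m creep '{"slide":[[0.003,-0.01,0],[0.003,-0.01,0]],"twist":[[0,0,0],[0,0,0]],"fingers":[-0.6,-0.6]}'
```

```text
clock: 13.2
position: [0.5087, -0.0326, 0.0182]
ee_rot: [-0.0, 0.595, 0.804, 0.0]
contact_force: [-3.1, 5.1, -1.7]
width: 0.035
clock: 13.4
position: [0.5092, -0.0341, 0.0182]
ee_rot: [-0.0, 0.595, 0.804, 0.0]
contact_force: [-2.7, 5.9, -2.1]
width: 0.0354
clock: 13.6
position: [0.5096, -0.0356, 0.0182]
ee_rot: [-0.0, 0.595, 0.804, 0.0]
contact_force: [-2.8, 5.6, -2.4]
width: 0.0351
```

```bash
python3 -m creep '{"slide":[[0.003,-0.01,-0.001],[0.003,-0.01,-0.001]],"twist":[[0,0,0],[0,0,0]],"fingers":[-0.6,-0.6]}'
python3 -m creep '{"slide":[[0.003,-0.01,0],[0.003,-0.01,0]],"twist":[[0,0,0],[0,0,0]],"fingers":[-0.6,-0.6]}'
python3 -m creep '{"slide":[[0.003,-0.01,0],[0.003,-0.01,0]],"twist":[[0,0,0],[0,0,0]],"fingers":[-0.6,-0.6]}'
```

```text
clock: 13.8
position: [0.51, -0.0369, 0.0181]
ee_rot: [-0.0, 0.595, 0.804, 0.0]
contact_force: [-3.0, 5.7, -0.4]
width: 0.0353
clock: 14.0
position: [0.5105, -0.0385, 0.018]
ee_rot: [-0.0, 0.595, 0.804, 0.0]
contact_force: [-2.7, 5.2, -2.7]
width: 0.0346
clock: 14.2
position: [0.511, -0.0401, 0.0179]
ee_rot: [-0.0, 0.595, 0.804, 0.0]
contact_force: [-3.0, 6.3, -3.4]
width: 0.0353
```

```bash
python3 -m creep '{"slide":[[0.002,-0.007,0],[0.002,-0.007,0]],"twist":[[0,0,0],[0,0,0]],"fingers":[-0.6,-0.6]}'
python3 -m creep '{"slide":[[0,0,-0.003],[0,0,-0.003]],"twist":[[0,0,0],[0,0,0]],"fingers":[-0.6,-0.6]}'
```

```text
clock: 14.4
position: [0.5113, -0.0411, 0.0179]
ee_rot: [-0.0, 0.595, 0.804, 0.0]
contact_force: [-2.6, 6.4, -2.8]
width: 0.0351
clock: 14.6
position: [0.5113, -0.041, 0.0175]
ee_rot: [-0.0, 0.595, 0.804, 0.0]
contact_force: [-2.9, 5.3, -1.9]
width: 0.0351
```

```bash
python3 -m creep '{"slide":[[0.002,-0.0065,0],[0.002,-0.0065,0]],"twist":[[0,0,0],[0,0,0]],"fingers":[-0.6,-0.6]}'
python3 -m creep '{"slide":[[0.002,-0.0065,0],[0.002,-0.0065,0]],"twist":[[0,0,0],[0,0,0]],"fingers":[-0.6,-0.6]}'
python3 - <<'E'
from h import *
import pickle
d=cam("wrist"); pickle.dump(d,open("w10.pkl","wb")); cv2.imwrite("pics/w10.png",cv2.resize(d["img"],(800,600)))
s=telemetry.get_state();print(s["position"],s["contact_force"],s["moment"])
d=cam("side"); a=cv2.resize(d["img"][155:225,200:270],None,fx=6,fy=6,interpolation=2)
d=cam("scene"); b=cv2.resize(d["img"][160:230,150:215],None,fx=6,fy=6,interpolation=2)
cv2.imwrite("pics/d10.png",np.hstack([a,b])[:, :800])
E
```

```text
clock: 14.8
position: [0.5116, -0.0421, 0.0175]
ee_rot: [-0.0, 0.595, 0.804, 0.0]
contact_force: [-2.2, 5.1, -2.6]
width: 0.035
clock: 15.0
position: [0.5118, -0.0428, 0.0175]
ee_rot: [-0.001, 0.595, 0.804, 0.0]
contact_force: [-2.0, 7.2, -2.2]
width: 0.0352
[ 0.51178033 -0.04282823  0.01746649] [-1.2475358   6.70745332 -3.01270393] [1.40444619 0.50334575 0.03263636]
```

View pics/d10.png

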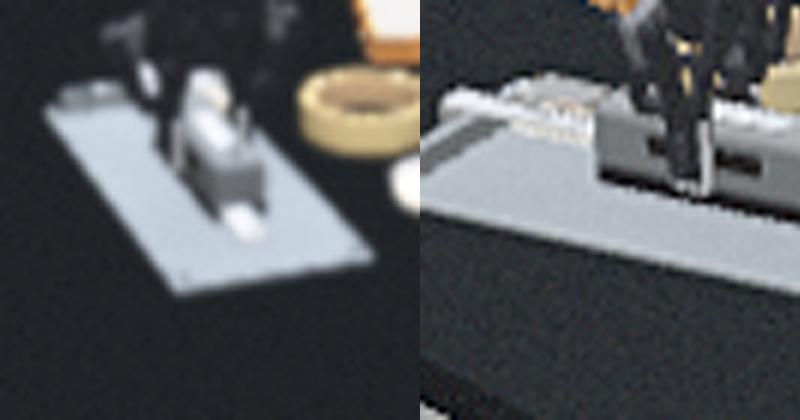

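View pics/w10.png

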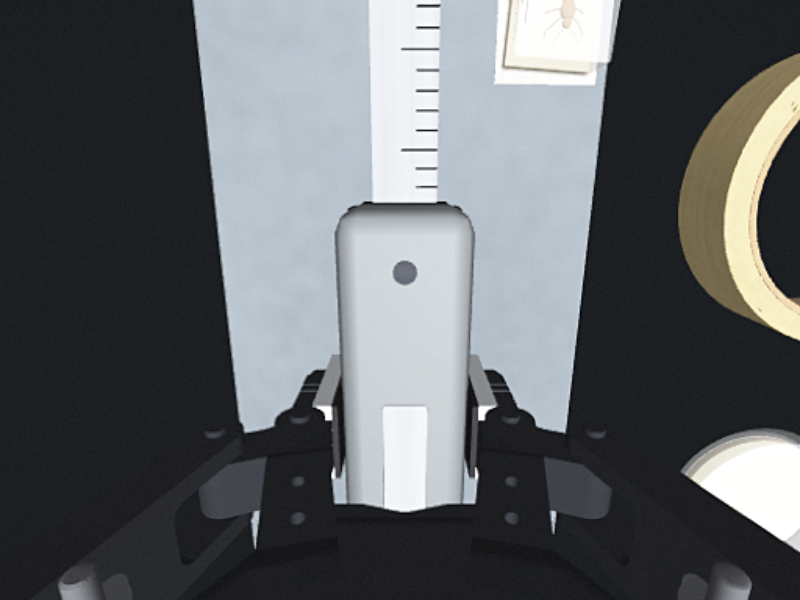

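```bash
python3 -m creep '{"slide":[[0,0,-0.003],[0,0,-0.003]],"twist":[[0,0,0],[0,0,0]],"fingers":[-0.6,-0.6]}'
python3 -m creep '{"slide":[[0.002,-0.0065,0],[0.002,-0.0065,0]],"twist":[[0,0,0],[0,0,0]],"fingers":[-0.6,-0.6]}'
```

```text
clock: 15.35
position: [0.5118, -0.0428, 0.017]
ee_rot: [-0.0, 0.595, 0.804, 0.0]
contact_force: [-2.5, 5.5, -2.2]
width: 0.0352
clock: 15.55
position: [0.5118, -0.0429, 0.017]
ee_rot: [-0.001, 0.595, 0.803, 0.001]
contact_force: [-1.9, 8.9, -2.3]
width: 0.0355
```

```bash
python3 -m creep '{"slide":[[-0.005,0.016,0],[-0.005,0.016,0]],"twist":[[0,0,0],[0,0,0]],"fingers":[-0.6,-0.6]}'
python3 -m creep '{"slide":[[0,0,-0.006],[0,0,-0.006]],"twist":[[0,0,0],[0,0,0]],"fingers":[-0.6,-0.6]}'
python3 -m creep '{"slide":[[0,0,-0.006],[0,0,-0.006]],"twist":[[0,0,0],[0,0,0]],"fingers":[-0.6,-0.6]}'
```

```text
clock: 15.75
position: [0.5114, -0.0412, 0.017]
ee_rot: [-0.0, 0.595, 0.804, 0.0]
contact_force: [-1.4, 4.8, -3.1]
width: 0.0355
clock: 15.95
position: [0.5115, -0.0415, 0.0162]
ee_rot: [-0.0, 0.595, 0.804, 0.0]
contact_force: [-0.8, 5.1, -2.3]
width: 0.0349
clock: 16.15
position: [0.5116, -0.0415, 0.0153]
ee_rot: [-0.0, 0.595, 0.804, 0.001]
contact_force: [-1.7, 4.9, -2.3]
width: 0.0352
```

```bash
python3 -m creep '{"slide":[[0,0,-0.006],[0,0,-0.006]],"twist":[[0,0,0],[0,0,0]],"fingers":[-0.6,-0.6]}'
python3 -m creep '{"slide":[[0,0,-0.006],[0,0,-0.006]],"twist":[[0,0,0],[0,0,0]],"fingers":[-0.6,-0.6]}'
python3 -m creep '{"slide":[[0,0,-0.004],[0,0,-0.004]],"twist":[[0,0,0],[0,0,0]],"fingers":[-0.6,-0.6]}'
```

```text
clock: 16.35
position: [0.5116, -0.0415, 0.0144]
ee_rot: [-0.0, 0.595, 0.804, 0.001]
contact_force: [-1.7, 5.3, -2.0]
width: 0.035
clock: 16.55
position: [0.5117, -0.0415, 0.0135]
ee_rot: [-0.0, 0.595, 0.804, 0.001]
contact_force: [-1.6, 5.5, -2.9]
width: 0.0356
clock: 16.75
position: [0.5117, -0.0414, 0.0132]
ee_rot: [-0.0, 0.595, 0.804, 0.001]
contact_force: [-3.0, 5.6, -0.6]
width: 0.0352
```

```bash
python3 -m creep '{"slide":[[-0.002,0.0065,0],[-0.002,0.0065,0]],"twist":[[0,0,0],[0,0,0]],"fingers":[-0.6,-0.6]}'
python3 -m creep '{"slide":[[-0.002,0.0065,0],[-0.002,0.0065,0]],"twist":[[0,0,0],[0,0,0]],"fingers":[-0.6,-0.6]}'
python3 -m creep '{"slide":[[-0.002,0.0065,0],[-0.002,0.0065,0]],"twist":[[0,0,0],[0,0,0]],"fingers":[-0.6,-0.6]}'
```

```text
clock: 16.95
position: [0.5117, -0.0409, 0.0132]
ee_rot: [0.0, 0.595, 0.804, 0.0]
contact_force: [-1.8, 4.8, 0.2]
width: 0.0354
clock: 17.15
position: [0.5116, -0.0402, 0.0131]
ee_rot: [0.001, 0.595, 0.804, 0.0]
contact_force: [-1.7, 4.2, 2.5]
width: 0.0355
clock: 17.35
position: [0.5115, -0.0396, 0.0131]
ee_rot: [0.001, 0.595, 0.804, 0.0]
contact_force: [-2.3, 2.9, 3.2]
width: 0.0353
```

```bash
python3 -m creep '{"slide":[[-0.002,0.0065,0],[-0.002,0.0065,0]],"twist":[[0,0,0],[0,0,0]],"fingers":[-0.6,-0.6]}'
python3 -m creep '{"slide":[[-0.002,0.0065,0],[-0.002,0.0065,0]],"twist":[[0,0,0],[0,0,0]],"fingers":[-0.6,-0.6]}'
python3 - <<'E'
from h import *
d=cam("wrist"); cv2.imwrite("pics/w11.png",cv2.resize(d["img"],(800,600)))
s=telemetry.get_state();print(s["position"],s["contact_force"],s["moment"])
d=cam("side"); a=cv2.resize(d["img"][155:225,200:270],None,fx=6,fy=6,interpolation=2)
d=cam("scene"); b=cv2.resize(d["img"][160:230,150:215],None,fx=6,fy=6,interpolation=2)
cv2.imwrite("pics/d11.png",np.hstack([a,b])[:, :800])
E
```

```text
clock: 17.55
position: [0.5114, -0.0389, 0.0131]
ee_rot: [0.001, 0.595, 0.804, 0.0]
contact_force: [-1.4, 1.1, 5.4]
width: 0.0355
clock: 17.75
position: [0.5113, -0.0385, 0.0131]
ee_rot: [0.002, 0.594, 0.804, -0.0]
contact_force: [-0.5, -2.7, 6.2]
width: 0.0349
[ 0.51129267 -0.03848671  0.01303978] [-0.37471891 -3.23350052  5.53781795] [-0.21206936  0.34049547  0.10433386]
```

View pics/d11.png

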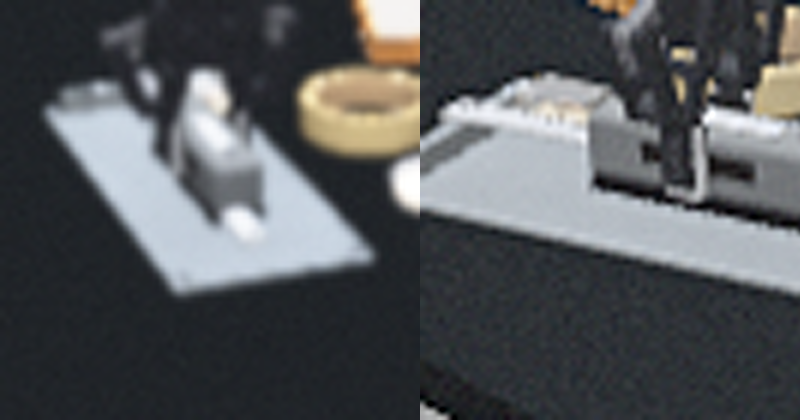

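```bash
python3 -m creep '{"slide":[[0.001,-0.004,0.003],[0.001,-0.004,0.003],[0.001,-0.004,0.003]],"twist":[[0,0,0],[0,0,0],[0,0,0]],"fingers":[-0.6,-0.6,-0.6]}'
```

```text
clock: 18.2
position: [0.5113, -0.0385, 0.0131]
ee_rot: [0.001, 0.595, 0.804, 0.0]
contact_force: [1.0, -2.8, 1.3]
width: 0.0351
```

View pics/w11.png

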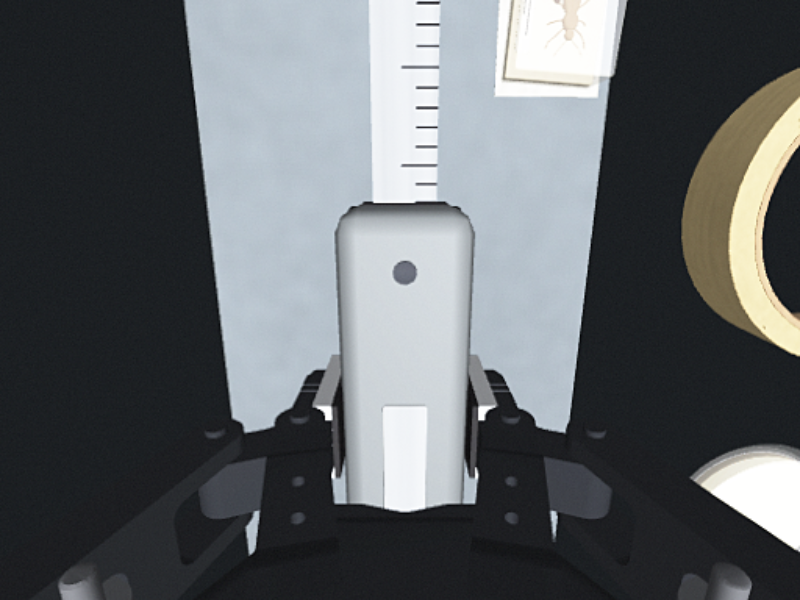

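```bash
python3 -m creep '{"slide":[[0,0,0],[0,0,0],[0,0,0],[0,0,0],[0,0,0],[0,0,0],[0,0,0],[0,0,0]],"twist":[[0,0,0],[0,0,0],[0,0,0],[0,0,0],[0,0,0],[0,0,0],[0,0,0],[0,0,0]],"fingers":[-0.3,-0.15,0,0.1,0.2,0.4,0.4,0.4]}' 20
python3 - <<'E'
from h import *
d=cam("wrist"); cv2.imwrite("pics/w12.png",cv2.resize(d["img"],(800,600)))
s=telemetry.get_state();print(s["position"],s["contact_force"],s["width"])
E
```

```text
clock: 19.0
position: [0.5101, -0.0378, 0.0129]
ee_rot: [-0.0, 0.595, 0.804, 0.0]
contact_force: [-0.5, 0.1, 0.0]
width: 0.06
[ 0.5101875  -0.03784314  0.01292243] [0.2146872  0.02944659 0.0737347 ] 0.05940403525656779
```

View pics/w12.png

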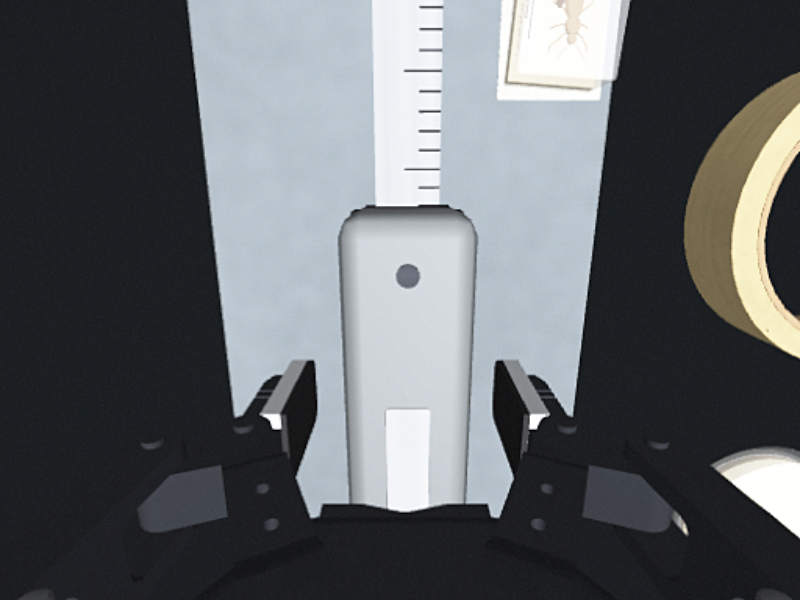

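It stayed locked on release. I'll raise the gripper and check again.

```bash
python3 -m creep '{"slide":[[0,0,0.1],[0,0,0.3],[0,0,0.6],[0,0,0.9],[0,0,1],[0,0,1]],"twist":[[0,0,0],[0,0,0],[0,0,0],[0,0,0],[0,0,0],[0,0,0]],"fingers":[0.4,0.4,0.4,0.4,0.4,0.4]}'
python3 -m creep '{"slide":[[0,-0.2,0.1],[0,-0.4,0.3],[0,-0.6,0.5],[0,-0.6,0.5],[0,-0.6,0.5]],"twist":[[0,0,0],[0,0,0],[0,0,0],[0,0,0],[0,0,0]],"fingers":[0.4,0.4,0.4,0.4,0.4]}'
python3 - <<'E'
from h import *
d=cam("wrist"); cv2.imwrite("pics/w13.png",cv2.resize(d["img"],(800,600)))
d=cam("side"); a=cv2.resize(d["img"][155:225,200:270],None,fx=6,fy=6,interpolation=2)
d=cam("scene"); b=cv2.resize(d["img"][160:230,140:205],None,fx=6,fy=6,interpolation=2)
cv2.imwrite("pics/d13.png",np.hstack([a,b])[:, :800])
E
```

```text
clock: 19.65
position: [0.5122, -0.0382, 0.1659]
ee_rot: [0.003, 0.595, 0.804, 0.001]
contact_force: [0.2, 0.2, 0.3]
width: 0.0594
clock: 20.15
position: [0.5096, -0.128, 0.2366]
ee_rot: [-0.001, 0.595, 0.803, 0.0]
contact_force: [-0.5, 0.3, -0.1]
width: 0.0601
```

View pics/w13.png

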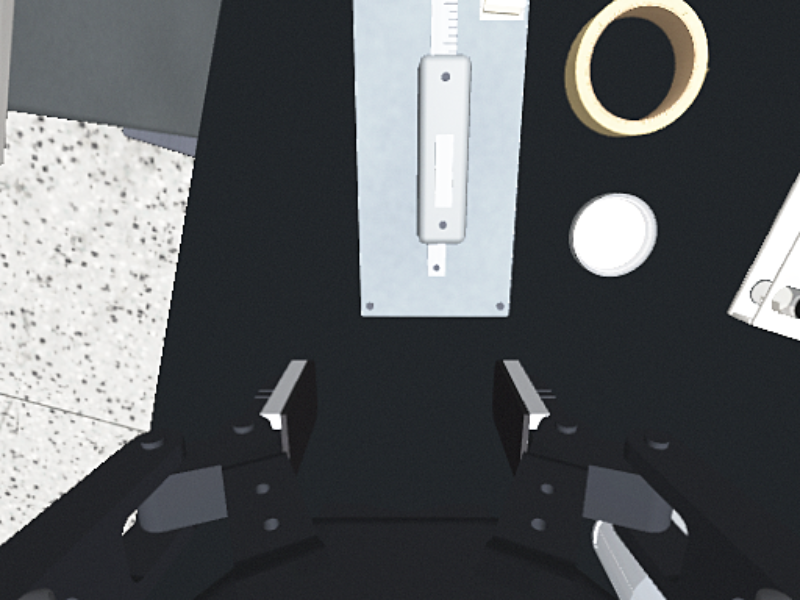

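View pics/d13.png

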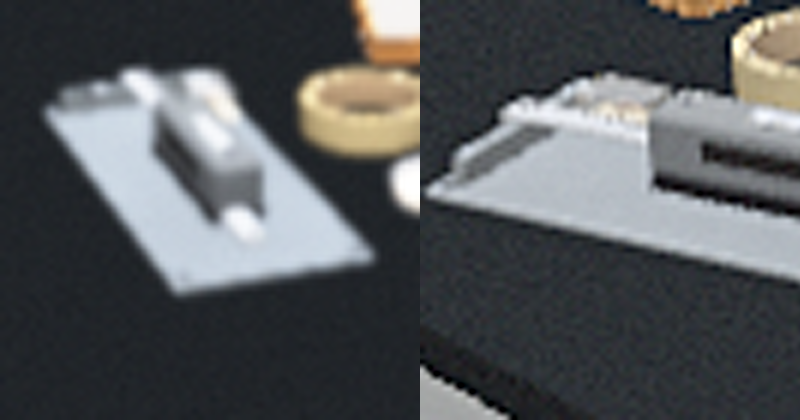

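```bash
python3 -c "
from rig import telemetry,order
s=telemetry.get_state();print(s['clock'],s['contact_force'],s['width'])
print(order.sign_off())"
```

```text
20.3 [-1.08512151  0.0712653  -0.64099926] 0.06023374483717636
the job is handed in; nothing more can be done
None
```

The rule is set up and handed in at about 20 s of the 70 s allowed. The blade of the smaller rule is hooked over the far side of the fence and drawn out about 60 mm. That is well short of the 90 mm end stop. The keel is in the strip's notch, and I let go only once it was locked.

**Lock checks:**
- The keel met both notch walls, about 4 mm apart, which fits a 6 mm keel in a 10 mm notch.
- The case dropped about 5 mm, as it should. I felt the contact with the strip only indistinctly, possibly through friction of the lip on the fence.
- At the far wall the pull on the gripper reversed.
- When I opened the fingers, the force on the tool fell to about zero and the case did not move back.

**Forces:** no reading at the end of a step passed about 9 N. The highest came when I briefly pulled the keel against the rear wall before easing it forward to lower it.

**Last pictures:** the blade lay over the fence and the case stayed drawn back on the strip. The gripper was clear. The specimen, tape roll and petri dish showed no sign of being disturbed. I judged this by eye and did not re-measure their positions. I did not check the marker specifically in the last pictures.

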